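# Bring a scored glass blank to the breaking edge and clamp it

## Robot

A 6-joint arm with a two-finger parallel gripper is mounted at the origin on a cart in front of the work surface, level with it; the furniture and walls round the work are solid. World frame = base frame: x ahead of the robot, y to its left, z up, the work surface at z = 0. Lengths are in mm, angles in rad, forces in N, time in s.
With the tool pointing down it reaches from about 375 to 975 mm from the base axis. Payload 3.8 kg.
Tool frame: the origin (TCP) lies midway between the tips of the shut fingers; the grasp point (between the pads) lies 19 mm behind it; z points along the fingers, y is the line along which they close (so a half turn about z gives the same grasp; the last joint's range is limited). The gripper opens to 85 mm and grips with 20 to 120 N. Pads are 22 mm wide; open, the fingers measure 114 mm over their backs; the gripper's body (76 mm by 85 mm) begins 54 mm behind the grasp point. The pads swing forward as they close: fully open they stand 13 mm farther back than shut.
Start: joints at [-1.196, 0.264, 1.604, -0, 1.274, -0.037], TCP at [270.169, -618.568, 231.28] pointing down, gripper open.
Joint ranges: [-2.63, 2.63], [-0.94, 2.18], [0.31, 2.57], [-1.31, 4.45], [0, 2.66], [-2.55, 2.55]. Speed limits (rad/s): [2.57, 2.57, 3.14, 3.14, 3.14, 3.14].

## Interface

Orientations are given as a unit quaternion [w, x, y, z].
In Python, from cell import * gives the robot as it stands. The module is installed in compiled form; this text tells all that it offers. Calls block until the motion is done:
- movep(position, orientation): joint-space move of the TCP to a pose.
- move_linear(position, frame=None, velocity=150, until_force=None): straight line of the TCP; frame=None keeps the orientation; velocity is the mean speed in mm/s. With until_force (N) it stops when the force on the tool has changed by that much, and returns True; else False.
- goto_joints(angles): joint-space move.
- set_gripper(opening): finger opening in mm; the grip force is fixed at half the most; returns when the fingers have stopped.
- hold(seconds).
- inverse_kinematics(position, orientation): joint angles nearest the present ones, or None.
- read_state(): the state.
- read_camera(name): name is "scene" or "top"; returns (picture, depth): 384x512x3 uint8, red, green, blue; 384x512 float32, mm along the optical axis (not along the pixel's ray), 0 where there is no reading.
- camera_model(name): a dict with "intrinsics" (3x3 intrinsics, pixels), "D" ([k1, k2, p1, p2, k3] as OpenCV has them; the pictures are not rectified), "pose" (4x4, takes a point from camera to world coordinates). Camera axes: x right, y down, z forward; pixel columns grow to the right and rows downward; lengths in mm; the calibration is good to about 2 mm. A picture is of the moment at which its call begins. camera_model takes no time and is no camera call.
A pose or a line that the arm cannot do raises MotionError and nothing moves.
- job_done(): hands the job in; it is judged then, once.
Trained networks look in the newest picture that a camera, given by its name, has taken for a name from the list of things; names that differ only in an ending like _2 or _b are one class to them, and where a whole thing is asked for, a point or a joint stands for the part that bears it (a point fixed in the world has none). Each returns a list of dicts, best first, with "p" (0 to 1); they miss things now and then, are a little off and sometimes report something else, mostly with a low value. They report only what shows in the picture. A call takes as long as a camera call.
- search_frame(camera, target): "centre" ([x, y, z] in mm, in world coordinates, good to about 4 mm: the middle of the surface that is visible of it).
The state is a dict: "clock": time; "qpos": joint angles; "dq": joint speeds; "joint_torque": joint torques, N m; "position": TCP position; "tool_rot": TCP orientation; "contact_force": force on the tool from outside, world axes, zero at the start; "moment": the same for the moment, N m; "grip_width": finger opening in mm; "finger_force": force on a finger pad.
Only numpy, scipy, OpenCV 4.12 (cv2) and the standard library are available. Lean on these libraries where they do the work, as an engineer would, in place of code of your own. Each camera call takes 0.05 s, during which the arm holds its last target. There are 200 camera calls.

## Task

Get the scored glass sheet ready for snapping, only pushing and pressing with the fingers, never lifting the sheet: push it over the board so that its far long side lies flush along the wooden fence and its score line stands just past the board's right-hand metal edge, about half a centimetre out and parallel to it. Then press the raised hold-down bar down until it rests on the glass, and draw back. Leave the tools, the jar, the offcut and the other loose things round the board where they are.

Things in the scene. Friction and masses are not known exactly. Their poses are not given: they have to be found in the camera images.
- board: Glass-breaking board fixed on table, grey felted plywood 260 (x) x 360 (y) x 42 mm high; origin: centre of its underside, x away from the robot, y left. Glass slides on the flat top (z = 42 mm); the right end (y = -180) is the straight metal edge. Fence on the far side: 15 mm high, near face at x = +85, y = -117 to +178. Hold-down bar's hinge axis: along y at x = +116, y = -150, z = 56.5 mm.
- break_edge (a point): Point on the top of the board's right-hand metal edge, level with the board's top; axes as the board's. Outside the board is its -y side.
- fence_face (a point): Point at the foot of the fence's near face, on the board's top; axes as the board's. The face runs along y.
- sheet: Loose pale grey-green glass sheet on the board, 125 (x) x 190 (y) x 6 mm, 0.25 to 0.5 kg, one dark line across it. Origin: centre of its underside. It starts flat on the board, askew by at most 0.15 rad, 20 to 45 mm short of the fence, score line well inside the edge; when finished its axes are parallel to the board's.
- score_line (a point): Middle of the dark score line on the sheet's top. The line runs across the whole 125 mm width (along the sheet's x) at y = -50 mm from the sheet's centre, 45 mm from its right-hand end.
- far_side (a point): Middle of the sheet's far long side, at half thickness (sheet frame x = +62.5 mm), the side to lie along the fence.
- hold_down (a joint): Hold-down bar's angle, rad: 0 = level on a 6 mm sheet, positive = raised (starts 0.72 to 1.0), -0.03 with nothing under it. Aluminium bar 26 mm wide, reaching 187 mm from its hinge toward the robot. Stiff hinge: it stays up by itself, takes under 3 N at the button to push down, and below about 0.5 rad sinks slowly by its own weight.
- bar_button (a point): Centre of the top of the black round press button (25 mm across) at the bar's free end, 170 mm from the hinge axis along the bar and 9.5 mm above it; moves with the bar, its z along the button's axis. With the bar raised it stands 150 to 210 mm above the table.
- offcut: Bystander: loose glass offcut 125 x 45 x 6 mm, lying on the table to the right of the board. Origin at the centre of its underside.
- pliers: Bystander: running pliers with black grips, 166 x 56 x 16 mm, on the table right of the board. Origin at the centre of its underside.
- cutter: Bystander: brass glass cutter, 14 x 126 x 14 mm, on the table on the robot's side of the board. Origin at the centre of its underside.
- oil_jar: Bystander: small lidded glass jar, 54 mm across, 57 mm high, on the robot's side of the board. Origin at the centre of its underside.
- rub_block: Bystander: dark abrasive block 58 x 90 x 26 mm, on the table left of the board. Origin at the centre of its underside.
- pencil: Bystander: green pencil 117 mm long, 7 mm thick, on the table on the robot's side of the board to the right. Origin at the centre of its underside.

How it is judged (in metres and radians):
On the way:
1. with the bar still raised, the sheet lies flush along the fence with its score line just past the metal edge (value of joint hold_down above 0.4 rad and y of score_line in the frame of break_edge between -0.0115 and -0.0005 m and x of far_side in the frame of fence_face above -0.004 m and angle between the y axis of sheet and the y axis of board, either way round below 0.035 rad and angle between sheet's own z axis and vertical below 0.03 rad), for 0.2 s.
At the end, for the whole second after the job is handed in: The sheet lies flat and still on the board, its far side within 4 mm of the fence and parallel to it within 2 degrees, its score line 0.5 to 11.5 mm outside the metal edge, and the hold-down bar rests level on it (within 0.02 rad) (value of joint hold_down between -0.015 and 0.02 rad and y of score_line in the frame of break_edge between -0.0115 and -0.0005 m and x of far_side in the frame of fence_face above -0.004 m and angle between the y axis of sheet and the y axis of board, either way round below 0.035 rad and angle between sheet's own z axis and vertical below 0.03 rad and linear speed of sheet below 0.01 m/s); the robot touches nothing.
It fails at once if the sheet was lifted off the board (z of sheet in the frame of break_edge above 0.012 m).
It fails at once if a bystander was moved (distance of any of offcut, pliers, cutter, oil_jar, rub_block, pencil from where it was at the start of the episode above 0.02 m).
It also fails if it takes over 72 s, if anything falls off the work surface, if the arm or the gripper's body presses on something with over 40 N, if the wrist force passes 120 N, or if a joint passes its speed limit or range.

## Working session

There is one attempt and no reset: what is moved stays moved. The work goes in short steps, each a Python script; the robot and the scene stay as the last script left them, time stands still between calls to the robot, and variables do not carry over. Pictures are saved under pics/ and viewed, at most 10 in all, crops included, and the job is handed in when it is done.

```bash
mkdir -p pics; cat > h.py <<'E'
from cell import *
import numpy as np, cv2
def px2w(cam,uv,depth=None,z=None):
    m=camera_model(cam);K=np.array(m["intrinsics"],float);D=np.array(m["D"],float);T=np.array(m["pose"],float)
    uv=np.array(uv,float).reshape(-1,1,2)
    n=cv2.undistortPoints(uv,K,D)[:,0]
    r=np.c_[n,np.ones(len(n))]
    if z is not None:
        d=r@T[:3,:3].T; return T[:3,3]+d*((z-T[2,3])/d[:,2])[:,None]
    return (r*np.array(depth)[:,None])@T[:3,:3].T+T[:3,3]
def w2px(cam,P):
    m=camera_model(cam);K=np.array(m["intrinsics"],float);D=np.array(m["D"],float);T=np.linalg.inv(np.array(m["pose"],float))
    return cv2.projectPoints(np.array(P,float).reshape(-1,3),cv2.Rodrigues(T[:3,:3])[0],T[:3,3],K,D)[0][:,0]
def snap(cam,name):
    im,d=read_camera(cam); cv2.imwrite(f"pics/{name}.png",im[:,:,::-1]); np.save(f"pics/{name}.npy",d); return im,d
E
python3 - <<'E'
from h import *
for c in("scene","top"):
    snap(c,c+"0")
    m=camera_model(c);print(c,np.round(m["pose"],3).tolist(),np.round(m["intrinsics"],1).tolist())
    for t in("board","sheet","score_line","hold_down","bar_button","offcut","pliers","cutter","oil_jar","rub_block","pencil"):
        print(t,[(np.round(r["centre"]).tolist(),round(r["p"],2)) for r in search_frame(c,t)[:2]])
s=read_state();print(s["clock"],s["tool_rot"],s["position"])
a=[cv2.imread(f"pics/{c}0.png") for c in("scene","top")]
E
```

```text
scene [[-0.885, -0.349, 0.309, 76.711], [-0.466, 0.65, -0.601, 815.847], [0.009, -0.675, -0.737, 1123.634], [0.0, 0.0, 0.0, 1.0]] [[496.5, 0.0, 256.5], [0.0, 496.5, 192.6], [0.0, 0.0, 1.0]]
board [([552.0, 56.0, 44.0], 0.66)]
sheet [([512.0, 94.0, 49.0], 0.95)]
score_line [([510.0, 96.0, 53.0], 0.91), ([553.0, 55.0, 42.0], 0.65)]
hold_down [([588.0, -84.0, 122.0], 0.86), ([561.0, -213.0, 11.0], 0.72)]
bar_button [([591.0, -85.0, 124.0], 0.81)]
offcut [([588.0, -310.0, 4.0], 0.91)]
pliers [([560.0, -210.0, 11.0], 0.65)]
cutter [([551.0, 53.0, 42.0], 0.72), ([357.0, 169.0, 13.0], 0.69)]
oil_jar [([513.0, 96.0, 48.0], 0.72), ([363.0, -30.0, 54.0], 0.64)]
rub_block [([527.0, 305.0, 26.0], 0.61)]
pencil []
top [[0.015, -0.98, 0.199, 301.749], [-1.0, -0.018, -0.014, -21.613], [0.017, -0.198, -0.98, 1127.957], [0.0, 0.0, 0.0, 1.0]] [[420.1, 0.0, 254.1], [0.0, 420.1, 188.9], [0.0, 0.0, 1.0]]
board [([550.0, 13.0, 43.0], 0.96)]
sheet [([516.0, 92.0, 45.0], 0.69), ([595.0, -95.0, 124.0], 0.22)]
score_line [([514.0, 88.0, 50.0], 0.66)]
hold_down [([592.0, -94.0, 123.0], 0.98)]
bar_button [([600.0, -91.0, 121.0], 0.77)]
offcut [([589.0, -309.0, 9.0], 0.79)]
pliers [([513.0, 93.0, 47.0], 0.73), ([546.0, 18.0, 35.0], 0.35)]
cutter [([362.0, 160.0, 8.0], 0.65)]
oil_jar [([367.0, -42.0, 53.0], 0.84)]
rub_block []
pencil [([358.0, -309.0, 8.0], 0.6), ([512.0, 87.0, 45.0], 0.28)]
1.2 [-1.09883915e-05  9.78877153e-01  2.04449305e-01 -8.92126320e-06] [ 270.16332398 -618.56055255  231.2745968 ]
```

View pics/top0.png

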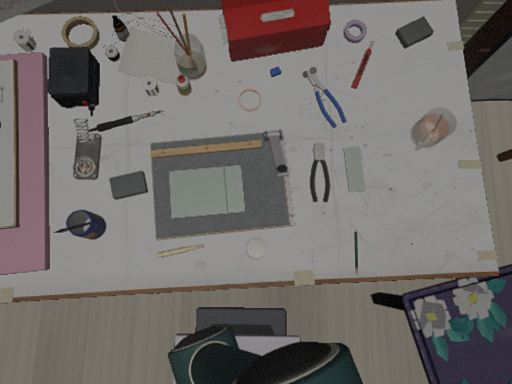

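View pics/scene0.png

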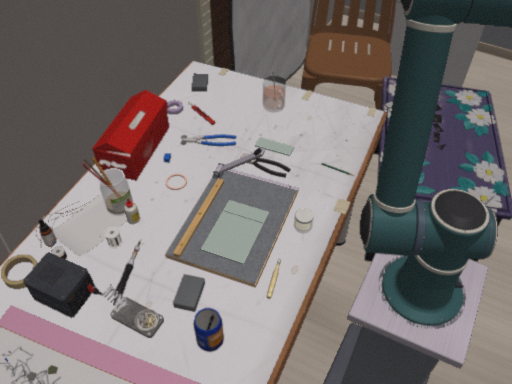

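The top picture shows the board at px (152–292, 132–238) and the sheet at (168–245, 165–218). The score line is at about column 226 and the raised bar at (278, 150). I'll enlarge it for the corners.

```bash
python3 - <<'E'
import cv2
a=cv2.imread("pics/top0.png")[125:245,140:300]
cv2.imwrite("pics/crop0.png",cv2.resize(a,None,fx=5,fy=5,interpolation=cv2.INTER_CUBIC))
E
```

```text
(no output)
```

View pics/crop0.png

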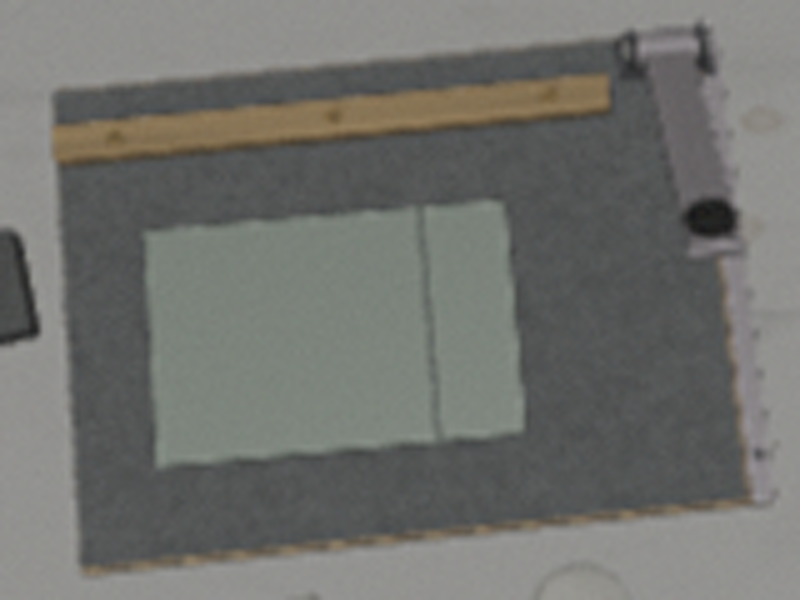

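The crop shows:
- **Fence foot:** (55,162) to (610,108).
- **Board corners:** (53,92), (82,570) and (772,500).
- **Sheet corners:** (145,232), (504,201), (525,433) and (157,467).
- **Score line:** (421,207) to (437,441).
- **Button:** about (711,217).

I'll fit poses to these points.

```bash
cat > fit.py <<'E'
from h import *
def c2w(c,z): return px2w("top",(np.array(c,float)+.5)/5-.5+[140,125],z=z)[:,:2]
def rigid(A,B):
    A=np.array(A,float);B=np.array(B,float);a=A-A.mean(0);b=B-B.mean(0)
    th=np.arctan2((a[:,0]*b[:,1]-a[:,1]*b[:,0]).sum(),(a*b).sum());R=np.array([[np.cos(th),-np.sin(th)],[np.sin(th),np.cos(th)]])
    t=B.mean(0)-R@A.mean(0);return th,t,np.round(B-(A@R.T+t),1)
E
python3 - <<'E'
from fit import *
th,t,e=rigid([(130,180),(-130,180),(85,178),(85,-117),(-130,-180)],c2w([(53,92),(82,570),(55,162),(610,108),(772,502)],42))
print("board",th,t,e.tolist())
ths,ts,es=rigid([(62.5,95),(62.5,-95),(-62.5,-95),(-62.5,95),(62.5,-50),(-62.5,-50)],c2w([(145,232),(504,201),(525,433),(157,467),(421,207),(437,441)],48))
print("sheet",ths,ts,es.tolist())
R=np.array([[np.cos(th),-np.sin(th)],[np.sin(th),np.cos(th)]])
print("sheet in board",(ts-t)@R,ths-th)
for a in np.arange(.7,1.01,.05):
  x=116-170*np.cos(a)-9.5*-np.sin(a)*-1*-1; 
  r=170;c,s=np.cos(a),np.sin(a)
  x=116-(r*c)+9.5*s; z=56.5+r*s+9.5*c
  p=R@[x,-150]+t
  print(round(a,2),p.round(),round(z),((w2px("top",[*p,z])[0]-[140,125])*5).round())
E
```

```text
board 0.1206615931401103 [537.97946076  50.51871027] [[-3.4, -2.0], [0.3, -1.7], [2.3, 2.0], [3.1, -0.1], [-2.4, 1.8]]
sheet 0.10754167075008723 [512.95349921  87.89755916] [[-0.4, -0.4], [-0.1, 0.2], [0.2, 0.0], [-0.3, 0.0], [0.6, -0.7], [0.0, 0.8]]
sheet in board [-20.34474796  40.1194258 ] -0.013119922390023062
0.7 [548. -99.] 173 [709. 211.]
0.75 [554. -99.] 179 [709. 196.]
0.8 [560. -98.] 185 [708. 180.]
0.85 [567. -97.] 190 [707. 163.]
0.9 [574. -96.] 196 [706. 146.]
0.95 [581. -95.] 200 [705. 128.]
1.0 [588. -95.] 205 [704. 110.]
```

```bash
cat >> h.py <<'E'
TH=0.117; BT=np.array([538.,50.5])
def bw(x,y,z): return [*(np.array([[np.cos(TH),-np.sin(TH)],[np.sin(TH),np.cos(TH)]])@[x,y]+BT),z]
def wb(p): return np.array([[np.cos(TH),np.sin(TH)],[-np.sin(TH),np.cos(TH)]])@(np.array(p[:2])-BT)
def q(a): return [0,np.cos(a/2),np.sin(a/2),0]
E
python3 - <<'E'
from h import *
set_gripper(50)
p=bw(-107,40,170)
print(inverse_kinematics(p,q(TH)),[inverse_kinematics(bw(22,150,100),q(TH+s*np.pi/2)) for s in(1,-1)])
movep(p,q(TH))
move_linear(bw(-107,40,70))
f=move_linear(bw(-107,40,25),velocity=25,until_force=4)
s=read_state();print(f,s["position"],s["contact_force"],s["clock"])
zt=s["position"][2]
move_linear(bw(-107,40,zt+3.0))
f=move_linear(bw(-20,40,zt+3.0),velocity=40,until_force=9)
s=read_state();print(f,wb(s["position"]),s["position"],s["contact_force"],s["clock"])
snap("top","top1")
im=cv2.imread("pics/top1.png")[125:245,140:300]
cv2.imwrite("pics/crop1.png",cv2.resize(im,None,fx=5,fy=5,interpolation=cv2.INTER_CUBIC))
E
```

```text
[ 1.22659601e-01 -1.55918448e-01  2.16174774e+00 -4.44089210e-16
  1.13576336e+00  1.57645593e+00] [array([ 3.13574374e-01,  2.00067059e-01,  1.93898406e+00, -4.44089210e-16,
        1.00254154e+00,  1.96574374e-01]), None]
True [426.91305158  77.70502384  38.95673297] [-1.44220606  0.20281268  5.54050835] 6.1833
True [-52.4450205   39.88412099] [481.25772719  83.98936785  40.8918713 ] [-0.52358455  1.21102811 -0.49132921] 7.7917
```

View pics/crop1.png

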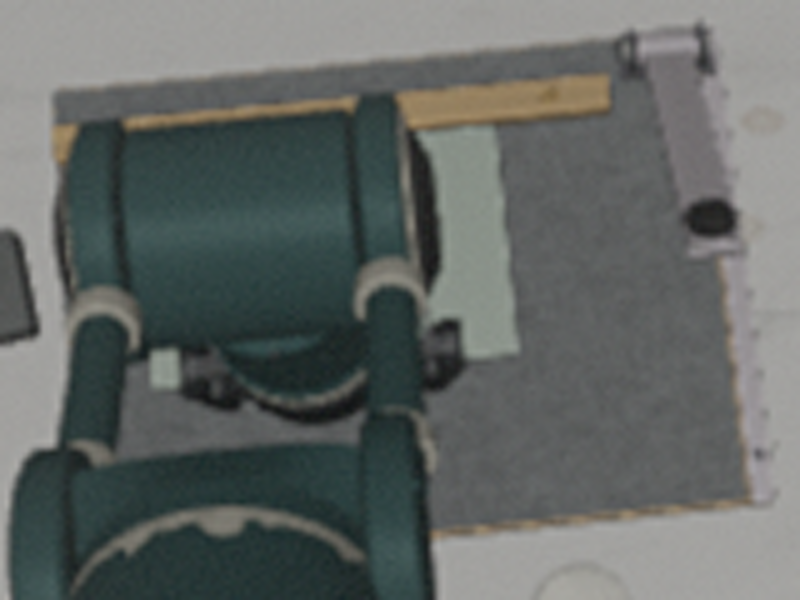

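The sheet has reached the fence, with its far edge along the wood at (495,125). Next I push along the fence from the left end.

```bash
python3 - <<'E'
from h import *
Z=42.0
move_linear(bw(-66,40,Z),velocity=60)
move_linear(bw(-66,40,110))
movep(bw(15,158,110),q(TH+np.pi/2))
move_linear(bw(15,158,Z),velocity=80)
f=move_linear(bw(15,-24,Z),velocity=45,until_force=10)
s=read_state();print(f,wb(s["position"]),s["position"],s["contact_force"],s["clock"])
move_linear(bw(15,-10,Z),velocity=60)
move_linear(bw(15,-10,110))
movep(bw(-60,140,170),q(TH))
snap("top","top2")
im=cv2.imread("pics/top2.png")[125:245,140:300]
cv2.imwrite("pics/crop2.png",cv2.resize(im,None,fx=5,fy=5,interpolation=cv2.INTER_CUBIC))
print(read_state()["clock"])
E
```

```text
False [ 15.05400253 -23.97051887] [555.7492394   28.45066287  42.04614357] [-1.04475853  3.21804336  0.90228177] 15.225
17.8917
```

View pics/crop2.png

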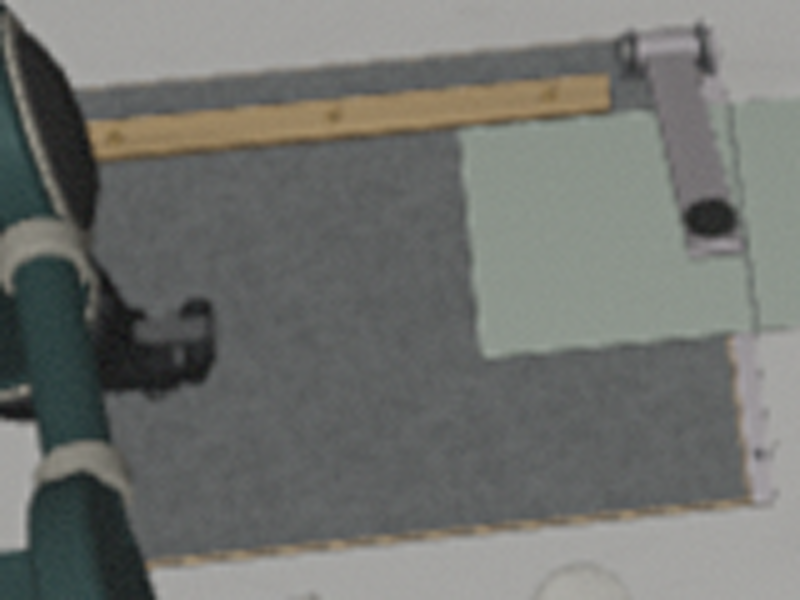

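The sheet is flush with the fence. The score line runs (733,105) to (757,330), near the metal strip's outer edge. I need that edge precisely.

```bash
python3 - <<'E'
from fit import *
w=c2w([(733,105),(757,330)],48);print("score board",[wb(p).round(1) for p in w])
w=c2w([(462,133),(484,358)],48);print("left edge",[wb(p).round(1) for p in w])
w=c2w([(733,335),(750,500)],42);print("tan line",[wb(p).round(1) for p in w])
# mean rectified (board-plane) image of right edge from several frames
ims=np.mean([read_camera("top")[0].astype(float) for _ in range(6)],0)
sc=np.mean([read_camera("scene")[0].astype(float) for _ in range(6)],0)
for cam,im in(("top",ims),("scene",sc)):
    ys=np.arange(-200,-160,1.); xs=np.arange(-120,-60,2.)
    P=np.array([bw(x,y,42) for y in ys for x in xs]);uv=w2px(cam,P).astype(np.float32).reshape(len(ys),len(xs),2)
    r=cv2.remap(im.astype(np.float32),uv[...,0],uv[...,1],cv2.INTER_LINEAR).mean(1)
    print(cam);print([(int(y),*v.round().astype(int).tolist()) for y,v in zip(ys,r)][::2])
im,d=snap("scene","scene2")
X=np.clip(w2px("scene",bw(-20,-150,42))[0].astype(int)-[50,38],0,[412,308])
a=np.clip(sc,0,255).astype(np.uint8)[X[1]:X[1]+76,X[0]:X[0]+100,::-1]
cv2.imwrite("pics/s2.png",cv2.resize(a,None,fx=7,fy=7,interpolation=cv2.INTER_CUBIC));print(X)
E
```

```text
score board [array([  81.9, -182.5]), array([ -41.5, -180.8])]
left edge [array([ 80.4, -36.6]), array([-42.2, -36.9])]
tan line [array([ -41.8, -168.6]), array([-129.3, -167.1])]
top
[(-200, 164, 164, 161), (-198, 164, 164, 161), (-196, 164, 164, 161), (-194, 164, 164, 161), (-192, 164, 164, 161), (-190, 164, 164, 161), (-188, 164, 164, 161), (-186, 164, 163, 161), (-184, 163, 163, 160), (-182, 158, 158, 156), (-180, 156, 154, 153), (-178, 153, 149, 151), (-176, 150, 146, 149), (-174, 149, 146, 149), (-172, 153, 150, 153), (-170, 154, 149, 149), (-168, 144, 136, 130), (-166, 124, 117, 108), (-164, 106, 104, 100), (-162, 97, 99, 99)]
scene
[(-200, 201, 197, 199), (-198, 205, 201, 203), (-196, 207, 202, 205), (-194, 208, 203, 205), (-192, 208, 203, 206), (-190, 208, 204, 206), (-188, 208, 204, 205), (-186, 208, 203, 205), (-184, 206, 201, 203), (-182, 201, 196, 199), (-180, 195, 188, 193), (-178, 188, 179, 186), (-176, 181, 171, 180), (-174, 177, 167, 177), (-172, 176, 166, 175), (-170, 169, 160, 168), (-168, 152, 144, 150), (-166, 134, 128, 133), (-164, 124, 121, 124), (-162, 118, 117, 121)]
[210 146]
```

View pics/s2.png

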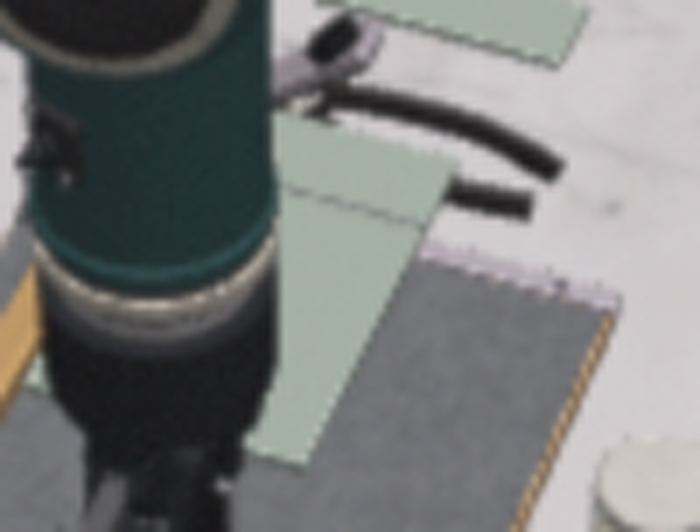

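The metal's outer edge measures −180 ±1 in both cameras and the score line −181.6. I'll push about 5 mm more, then nudge the sheet against the fence, keeping left of the bar.

```bash
python3 - <<'E'
from h import *
Z=42.0
movep(bw(15,-8,110),q(TH+np.pi/2))
move_linear(bw(15,-8,Z),velocity=80)
f=move_linear(bw(15,-28.8,Z),velocity=25,until_force=10)
s=read_state();print(f,wb(s["position"]),s["contact_force"])
move_linear(bw(15,-10,Z),velocity=60)
move_linear(bw(15,-10,100))
movep(bw(-70,-78,100),q(TH))
move_linear(bw(-70,-78,Z),velocity=80)
f=move_linear(bw(-48,-78,Z),velocity=15,until_force=8)
s=read_state();print(f,wb(s["position"]),s["contact_force"])
move_linear(bw(-70,-78,Z),velocity=60)
move_linear(bw(-70,-78,120))
movep(bw(-60,140,170),q(TH))
snap("top","top3")
im=cv2.imread("pics/top3.png")[125:245,140:300]
cv2.imwrite("pics/crop3.png",cv2.resize(im,None,fx=5,fy=5,interpolation=cv2.INTER_CUBIC))
for c in("top","scene"):
    read_camera(c);print([np.round(r["centre"]) for r in search_frame(c,"bar_button")[:1]])
print(read_state()["clock"])
E
```

```text
False [ 15.08003599 -28.85420789] [0.68818547 0.73271267 1.00460284]
True [-52.36861124 -77.71565019] [-0.28000901 -0.7008828  -0.35121226]
[array([601., -95., 124.])]
[array([543., -92., 171.])]
28.775
```

View pics/crop3.png

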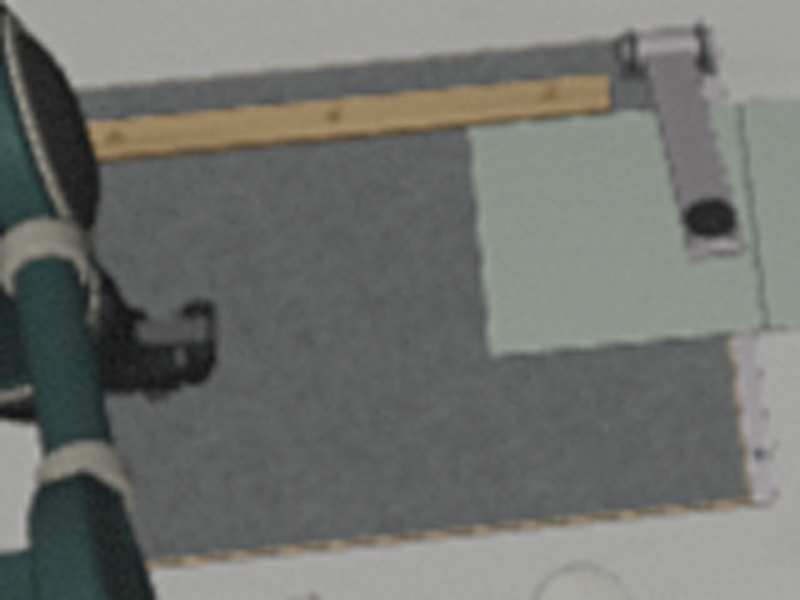

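The score line moved about 4.7 mm and now sits about 6 mm past the edge, running (742,105) to (766,328). The sheet is still flush with the fence. Now I press the bar down along its arc.

```bash
python3 - <<'E'
from h import *
def P(a,dz=0): c,s=np.cos(a),np.sin(a); return bw(116-170*c+9.5*s-2,-150,56.5+170*s+9.5*c+dz)
move_linear(bw(-60,140,240))
set_gripper(0)
movep(P(.74,45),q(TH))
f=move_linear(P(.74,-8),velocity=40,until_force=2)
s=read_state();print(f,s["position"],s["contact_force"])
for a in(.6,.45,.3,.18,.08):
    move_linear(P(a),velocity=50); s=read_state();print(a,s["contact_force"].round(1) if hasattr(s["contact_force"],"round") else s["contact_force"])
f=move_linear(P(-.03,-4),velocity=12,until_force=7)
s=read_state();print(f,s["position"],P(0),s["contact_force"],s["clock"])
hold(.3)
p=s["position"];move_linear([p[0],p[1],p[2]+60],velocity=80)
movep(bw(-60,120,180),q(TH))
snap("top","top4")
im=cv2.imread("pics/top4.png")[125:245,140:300]
cv2.imwrite("pics/crop4.png",cv2.resize(im,None,fx=5,fy=5,interpolation=cv2.INTER_CUBIC))
print(read_state()["clock"])
E
```

```text
False [550.59905741 -99.12476961 170.4329173 ] [ 0.23573069  0.80680228 -0.60247344]
0.6 [ 0.6  0.  -0.5]
0.45 [0.8 1.1 0.4]
0.3 [0.2 0.2 0.7]
0.18 [ 0.6 -0.1  0.2]
0.08 [0.7 0.2 0.2]
True [ 500.26448662 -104.96723142   66.06217766] [np.float64(499.8928420307849), np.float64(-105.01155748531772), np.float64(66.0)] [-0.70359722 -0.0826467   3.94089792] 36.575
38.9
```

View pics/crop4.png

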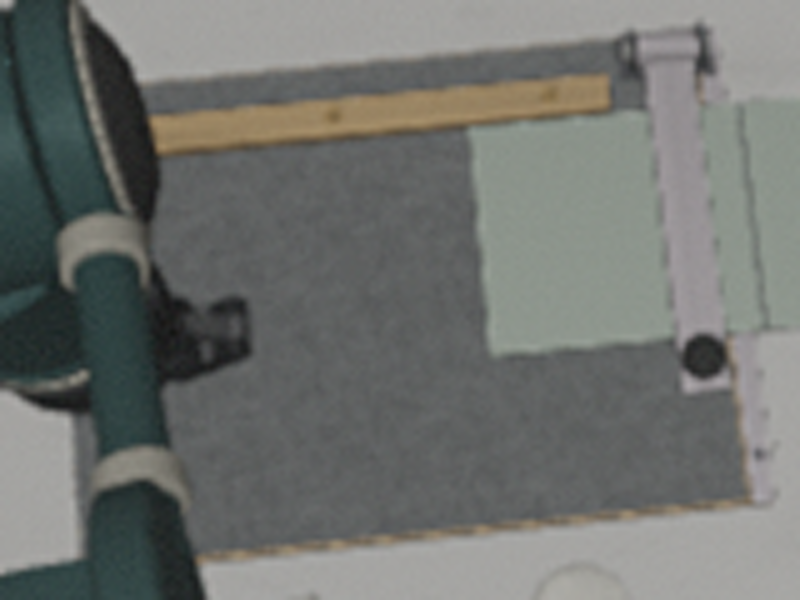

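The bar now lies down on the glass, with its button at (704,356). It stopped at a height of 66.1 mm, against 66.0 for level. The sheet and score line have not moved.

```bash
python3 -c "
from cell import *
print(job_done())"
```

```text
the job is handed in; nothing more can be done
None
```

I handed the job in with the sheet flush along the fence, its score line about 6 mm past the metal edge, the hold-down bar resting level on the glass and the arm drawn back; the hand-in did not return a verdict.

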